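# Close the sugar carton and hold the bag clip open over its seam

## Task

I have just refilled the carton of sugar cubes: swing its open roof flap shut so that the two cardboard leaves of the top seam meet, then take the blue spring clip off the rim of the steel caddy, squeeze it wide open and lower it over the middle of the seam, with one jaw well down on each side and neither touching the cardboard. Finish there, still gripping the clip wide open, because I want to slip a date card in beside the seam before it is let go. Leave the carton and the caddy standing where they are and the other things undisturbed.

Things in the scene. Friction and masses are not known exactly. Their poses are not given: they have to be found in the camera images.
- carton: Cream cardboard carton of sugar cubes with a blue band, standing loose, about 1.4 kg. Origin: centre of the underside; x from front to back, y along its top seam, z up. Body 84 (x) by 96 (y) by 125 mm high; gabled roof rising at 35 degrees to a ridge at x = 0, 155 mm high. The front (-x) is turned roughly to the robot. The back roof panel is fixed, the front one is the flap.
- seam_top (a point): Middle of the top edge of the carton's upright seam, 178 mm above the underside; axes as the carton's. The seam stands 23 mm tall on the ridge, 96 mm long (y): a fixed back leaf (x = 0 to 2 mm) and, once the flap is shut, the flap's leaf against it (x = -2 to 0).
- flap (a joint): Front roof panel with the front seam leaf, hinged on the front top edge (x = -42 mm, 125 mm high). Rad: 0 shut, its leaf flat on the back leaf; grows as it swings up and out to the front, to 1.6. Very light; slight hinge rub keeps it where it is left, near shut it sinks shut. A finger pushing from the front towards the carton's +x at seam height shuts it; hard pushes tip the carton.
- flap_edge (a point): Middle of the flap's free edge (top of the front seam leaf), wherever the flap now stands.
- caddy: Round perforated steel cutlery caddy, empty, standing loose, 0.45 kg, 98 mm across, 116 mm high, wall about 5 mm at the clip. Origin: centre of its underside.
- clip_grip (a point): Blue spring clip, 75 g, 26 mm wide: two levers on an axle, handles up, jaws down, sitting on the caddy's rim (side near the robot), axle 6 mm above it. Point half-way between the handles, 34 mm above the axle: squeeze here along x (level, across the rim); y along the axle, z up. Flat handles 10 to 52 mm above the axle; over their outsides here 44 mm shut, 40 on the rim, 26 (parallel) fully open.
- clip_lever (a joint): Opening of the clip, rad: 0 shut, about 0.1 to 0.15 on the rim, 0.56 fully open at its stop, where the jaw tips are 24 mm apart, 12 mm to each side of the plane midway between the handles, and 76 mm below clip_grip's place on the handles. A spring shuts it: 4 N on the handles at first, 8 N fully open; a grip of 20 N or more holds it at the stop.
- jaw_a (a point): Tip (lower inner edge of the black rubber lip, 44 mm below the axle) of the clip's jaw that starts outside the caddy.
- jaw_b (a point): Tip of the clip's other jaw, which starts inside the caddy.
- lemon_1: Bystander: yellow lemon, 69 x 53 x 53 mm, lying behind the work; origin at its underside, loose.
- garlic_1: Bystander: bulb of garlic, 52 mm, behind the work; origin at its underside, loose.
- wooden_spoon_1: Bystander: wooden spoon, 248 mm long, lying beside the hob; origin at its underside, loose.
- cocoa_tub: Bystander: brown tub with black lid, 72 x 72 x 102 mm, on the wooden tray at the left; origin at its underside, loose.
- white_tub: Bystander: white tub with red lid, 72 x 81 x 89 mm, on the tray; origin at its underside, loose.
- jar_1: Bystander: glass jar with white lid, 64 x 64 x 100 mm, on the tray; origin at its underside, loose.
- jar_2: Bystander: glass jar with green lid, 66 x 66 x 100 mm, on the tray; origin at its underside, loose.
- spice_jar_1: Bystander: spice jar with white cap, 41 x 41 x 102 mm, on the tray; origin at its underside, loose.
There are look-alikes about, which are no part of the job. Of the things that look like the part that bears clip_grip, the larger one is meant.

How it is judged (in metres and radians):
On the way, in this order (a step that is already met when the one before it is completed fails the run):
1. the flap is shut: the two leaves of the seam meet (value of joint flap below 0.08 rad), for 0.2 s.
2. the clip is off the caddy, squeezed open, its jaws higher than the caddy's rim (value of joint clip_lever above 0.42 rad and height (world z) of each of jaw_a, jaw_b above 0.125 m), for 0.1 s.
At the end, for the whole second after the job is handed in: Flap shut (<0.08); clip held open >0.42 rad, jaw tips on opposite sides of the seam, each >3 mm off its plane, >8 mm below its top, within 25 mm of its middle, clip in line within 0.35 rad, pressing on the carton <0.4 N; carton and caddy upright, moved <40 and <50 mm (value of joint flap below 0.08 rad and value of joint clip_lever above 0.42 rad and ((x of jaw_a in the frame of seam_top above 0.003 m and x of jaw_b in the frame of seam_top below -0.003 m) or (x of jaw_b in the frame of seam_top above 0.003 m and x of jaw_a in the frame of seam_top below -0.003 m)) and z of each of jaw_a, jaw_b in the frame of seam_top below -0.008 m and y of jaw_a in the frame of seam_top between -0.025 and 0.025 m and y of jaw_b in the frame of seam_top between -0.025 and 0.025 m and angle between the y axis of clip_grip and the y axis of seam_top, either way round below 0.35 rad and contact force between clip and carton below 0.4 N and contact force between the fingers and clip above 2 N and angle between carton's own z axis and vertical below 0.06 rad and distance of carton from where it was at the start of the episode below 0.04 m and angle between caddy's own z axis and vertical below 0.1 rad and distance of caddy from where it was at the start of the episode below 0.05 m); the arm keeps its last pose, push and grip.
It fails at once if the carton is tipped over 0.3 rad (angle between carton's own z axis and vertical above 0.3 rad).
It fails at once if the caddy is tipped over 0.5 rad (angle between caddy's own z axis and vertical above 0.5 rad).
It fails at once if a bystander is moved by more than 30 mm (distance of any of lemon_1, garlic_1, wooden_spoon_1, cocoa_tub, white_tub, jar_1, jar_2, spice_jar_1 from where it was at the start of the episode above 0.03 m).
It also fails if it takes over 45 s, if anything falls off the work surface, if the arm or the gripper's body presses on something with over 40 N, if the wrist force passes 120 N, or if a joint passes its speed limit or range.

## Robot

A 7-joint arm with a two-finger parallel gripper is mounted at the origin on a cart in front of the work surface, level with it; the furniture and walls round the work are solid. World frame = base frame: x ahead of the robot, y to its left, z up, the work surface at z = 0. Lengths are in m, angles in degrees, forces in N, time in s.
With the tool pointing down it reaches from about 0.375 to 0.925 m from the base axis. Payload 3.1 kg.
Tool frame: the origin (TCP) lies midway between the tips of the shut fingers; the grasp point (between the pads) lies 19 mm behind it (manip.grasp_offset is the distance from the TCP to the grasp point, in m); z points along the fingers, y is the line along which they close (so a half turn about z gives the same grasp; the last joint's range is limited). The gripper opens to 85 mm and grips with 20 to 120 N. Pads are 22 mm wide; open, the fingers measure 114 mm over their backs; the gripper's body (76 mm by 85 mm) begins 54 mm behind the grasp point. The pads swing forward as they close: fully open they stand 13 mm farther back than shut.
Start: joints at [69.626, 21.939, 2.515, 91.553, -1.026, 66.532, -2.859], TCP at [0.166, -0.629, 0.231] pointing down, gripper open.
Joint ranges: [-149.38, 149.38], [-23.57, 123.04], [-84.95, 90], [0, 143.3], [-89.99, 269.99], [3.08, 112.72], [-163.45, 163.45]. Speed limits (degrees/s): [159.86, 159.86, 180, 180, 180, 180, 180].

## Interface

Orientations are given as [roll, pitch, yaw] about the fixed x, y, z axes, in that order (R = Rz(yaw) Ry(pitch) Rx(roll)).
In Python, from plant import manip gives the robot as it stands.
- The arm moves only by the tool step_arm, never from a script. Its argument "plan" is a list of rows, each a list of 7 numbers: the turn, a rotation vector about the tool's x, y, z in rad, then the shift along the tool's x, y, z in cm, then the gripper's target within -1 to 1 (fully open at 1, half-way at 0, shut at -1). In form: [[ax, ay, az, x, y, z, grip], ...]. A call has 1 to 8 rows; each row is the pose to reach, as a shift and turn from the pose commanded when the call began, along the tool's axes at that moment; what a row does not reach only later rows make up. A row lasts 1/8 s, in which the tool goes at most 62.5 mm and 10.7 degrees, less where a joint would pass 70% of its speed; a pose out of reach is approached as far as the arm can. A call with a gripper value outside its range is refused whole. The fingers move at their own pace and stop on an object; "newtons" is the grip in N (left out, the last holds). Time passes only in rows, so rows that repeat a pose let the fingers close. It gives the time, the measured TCP pose, the force, the opening and the grip force at its end, in the units of the state.
- manip.get_state(): the state, without advancing time (a new reading comes with each control period).
- manip.capture(name): name is "side" or "top" or "wrist"; returns the picture (400x640x3 uint8, red, green, blue); there is no depth.
- manip.calibration(name): a dict with "vertical_fov" (degrees; the focal length in pixels is half the picture's height over the tangent of half this angle, whatever the lens; pixels are square), "cx", "cy" (the principal point, pixels), "T" (4x4, takes a point from camera to world coordinates). Camera axes: x right, y up, looking along -z (the intrinsics and any distortion apply to the point x, -y, -z); pixel columns grow to the right and rows downward; lengths in m; the calibration is good to about 2 mm. A picture is of the moment at which its call begins: read the wrist's pose just before it. calibration takes no time and is no camera call; for the wrist camera it gives the pose at the moment of the call.
- manip.hand_in(): hands the job in; it is judged then, once.
The state is a dict: "clock": time; "joint_positions": joint angles; "joint_velocities": joint speeds; "effort": joint torques, N m; "tcp_pos": TCP position; "tool_rot": TCP orientation; "ft_force": force on the tool from outside, world axes, zero at the start; "torque": the same for the moment, N m; "grip_width": finger opening in m; "grip_force": force on a finger pad.
Only numpy, scipy, OpenCV 4.12 (cv2) and the standard library are available. Lean on these libraries where they do the work, as an engineer would, in place of code of your own. Each camera call takes 0.05 s, during which the arm holds its last target. There are 200 camera calls.

## Working session

There is one attempt and no reset: what is moved stays moved. The work goes in short steps, Python scripts to look and compute and a tool call to move; the robot and the scene stay as the last step left them, time stands still between calls to the robot, and variables do not carry over. Pictures are saved under pics/ and viewed, at most 12 in all, crops included, and the job is handed in when it is done.

Besides the shell and the picture viewer there is one more tool, called after "Emit:" by a JSON object that holds its "api" and its "payload", one argument or row to a line. step_arm: Moves the arm, as the interface text tells. Its arguments: {"type":"object","properties":{"plan":{"type":"array","items":{"type":"array","items":{"type":"number"}}},"newtons":{"type":"number"}},"required":["plan"]}

```bash
mkdir -p pics; ls; cat > h.py <<'E'
import numpy as np, cv2
from plant import manip
def ray(c,u,v):
    T=np.array(c["T"]);f=200/np.tan(np.radians(c["vertical_fov"])/2)
    d=np.array([(u-c["cx"])/f,-(v-c["cy"])/f,-1]);d=T[:3,:3]@d
    return T[:3,3],d/np.linalg.norm(d)
def onz(c,u,v,z):
    o,d=ray(c,u,v);return o+d*(z-o[2])/d[2]
def tri(r1,r2):
    (a,d),(b,e)=r1,r2
    s=np.linalg.lstsq(np.stack([d,-e],1),b-a,rcond=None)[0]
    p,q=a+s[0]*d,b+s[1]*e
    return (p+q)/2,np.linalg.norm(p-q)
def proj(c,P):
    T=np.array(c["T"]);f=200/np.tan(np.radians(c["vertical_fov"])/2)
    p=T[:3,:3].T@(np.array(P)-T[:3,3]);return c["cx"]-f*p[0]/p[2],c["cy"]+f*p[1]/p[2]
E
python3 - <<'E'
from h import *
ims={}
for n in("side","top","wrist"):
    im=manip.capture(n);c=manip.calibration(n);np.save(f"pics/{n}0.npy",im)
    ims[n]=im;print(n,{k:(np.round(v,3).tolist() if k=="T" else v) for k,v in c.items()})
cv2.imwrite("pics/side0.png",ims["side"][:,:,::-1]);cv2.imwrite("pics/top0.png",ims["top"][:,:,::-1])
print(manip.get_state())
E
```

```text
pics
side {'vertical_fov': 55.794371267657745, 'cx': 320.2125741076469, 'cy': 203.40622196101094, 'T': [[0.952, 0.17, -0.255, 0.342], [-0.307, 0.537, -0.786, -0.766], [0.003, 0.826, 0.564, 0.667], [0.0, 0.0, 0.0, 1.0]]}
top {'vertical_fov': 53.19546980489252, 'cx': 319.9162429125836, 'cy': 203.90588984928544, 'T': [[0.003, 0.998, -0.065, 0.485], [-1.0, 0.002, -0.011, 0.006], [-0.01, 0.065, 0.998, 1.46], [0.0, 0.0, 0.0, 1.0]]}
wrist {'vertical_fov': 69.15066238031208, 'cx': 316.1057225330241, 'cy': 200.84159849152527, 'T': [[0.254, 0.92, 0.299, 0.241], [-0.967, 0.243, 0.076, -0.608], [-0.002, -0.308, 0.951, 0.373], [0.0, 0.0, 0.0, 1.0]]}
{'clock': 0.15, 'joint_positions': array([69.62499027, 21.98283097,  2.51415787, 91.62929174, -1.02460025,
       66.53199586, -2.85993215]), 'joint_velocities': array([-0.093878  , -0.24793367, -0.01157095, -0.32332932,  0.06700455,
        0.02593719,  0.12666509]), 'effort': array([ 2.30509017e-03, -4.34052300e+01,  1.02712624e+00, -2.49979538e+01,
        1.07541939e-02,  7.24384285e-03, -7.29996543e-06]), 'tcp_pos': array([ 0.16551023, -0.6277982 ,  0.23015078]), 'tool_rot': array([-1.79878648e+02,  7.95472405e-03,  1.47734414e+01]), 'ft_force': array([-0.22421777, -0.70335488,  0.55200259]), 'torque': array([-0.01727241, -0.02511538,  0.04343163]), 'grip_force': 0.0, 'grip_width': 0.08545303310036749}
```

View pics/side0.png

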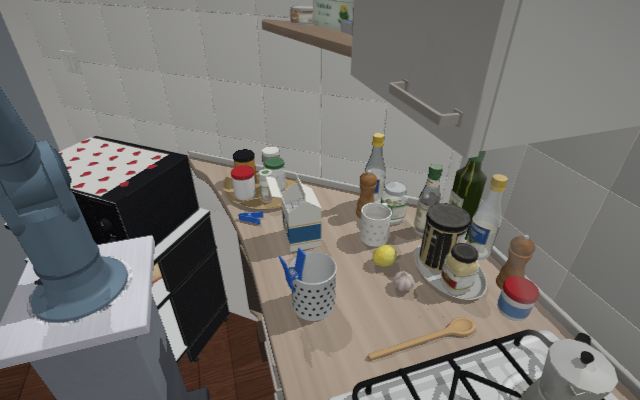

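View pics/top0.png

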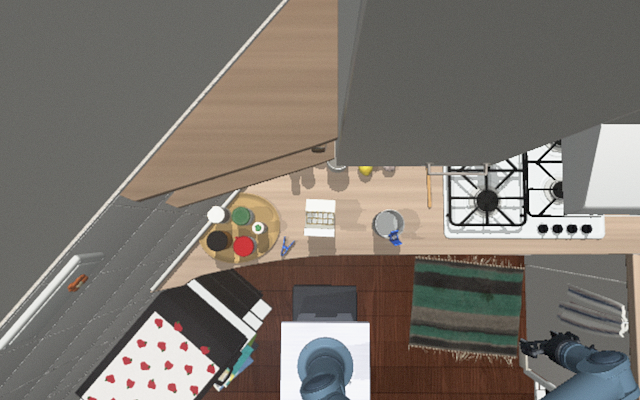

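Side view: the carton is at (302,215), with its flap up at about (275,188). The candidates for the clip are the blue clip on the steel caddy's rim, side (295,270) / top (393,238), and a smaller blue clip lying on the counter, side (250,217) / top (287,246). I choose the one on the rim, since it is larger and sits on the caddy. The white cup at (376,224) isn't the caddy. Next I'll check this in a close crop.

```bash
python3 - <<'E'
from h import *
s=np.load("pics/side0.npy");t=np.load("pics/top0.npy")
a=cv2.resize(s[160:330,220:350],None,fx=3.5,fy=3.5,interpolation=cv2.INTER_CUBIC)[:595]
b=cv2.resize(t[190:260,295:365],None,fx=4.2,fy=4.2,interpolation=cv2.INTER_CUBIC)
d=cv2.resize(t[190:260,360:430],None,fx=4.2,fy=4.2,interpolation=cv2.INTER_CUBIC)
o=np.zeros((595,800,3),np.uint8);o[:a.shape[0],:a.shape[1]]=a;o[:294,460:754]=b;o[300:594,460:754]=d
cv2.imwrite("pics/crop1.png",o[:,:,::-1])
E
```

```text
(no output)
```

View pics/crop1.png

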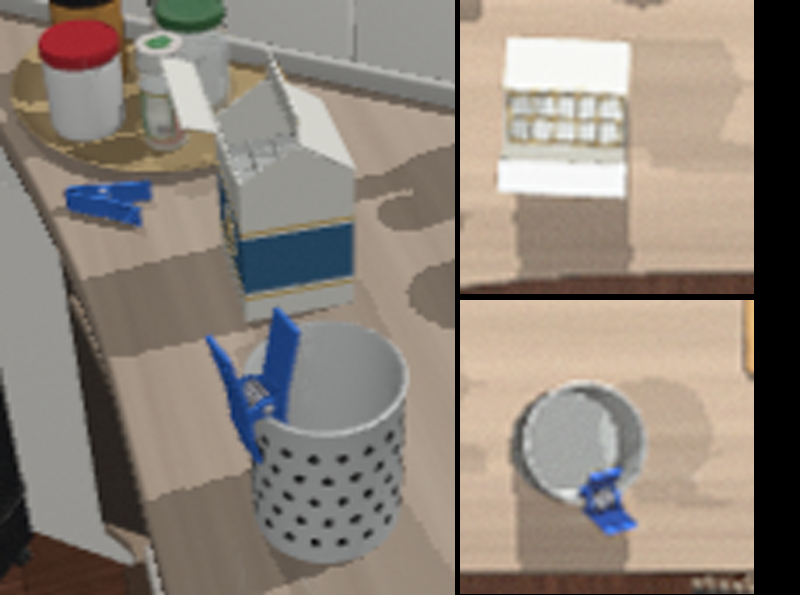

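The crop confirms it: the clip sits astride the near-side rim of the steel caddy, with its handles splayed at side ~(281,257) and (301,250). The carton's flap stands about 1 rad open.

```bash
python3 - <<'E'
from h import *
np.set_printoptions(precision=4,suppress=True)
S=manip.calibration("side");T=manip.calibration("top")
for n,c,u,v,z in [("backL eave",T,306.2,199,.125),("backR eave",T,335.5,200,.125),("eaveR side",S,320.6,207.1,.125),("eaveFR side",S,285,211,.125),("botFR",S,290.9,250.9,0),("botBR",S,320.6,245.1,0),
 ("seamR",T,334.8,212.1,.178),("seamL",T,306.4,212.1,.178),("seamR side",S,297.1,174.3,.178),("flapL",T,304,235.7,.188),("flapR",T,334.3,236.7,.188)]:
    print(n,onz(c,u,v,z))
print("flapR tri",tri(ray(T,334.3,236.7),ray(S,220+213/3.5,160+130/3.5)))
print("flapL tri",tri(ray(T,304,235.7),ray(S,220+160/3.5,160+60/3.5)))
# blue clip mask and caddy ellipse
s=np.load("pics/side0.npy").astype(int);t=np.load("pics/top0.npy").astype(int)
for nm,im,(r0,r1,c0,c1) in (("top",t,(215,260,375,410)),("side",s,(240,300,272,312))):
    m=(im[...,2]>im[...,0]+50)&(im[...,2]>90);mm=np.zeros_like(m);mm[r0:r1,c0:c1]=m[r0:r1,c0:c1]
    v,u=np.nonzero(mm);print(nm,u.size,u.mean(),v.mean(),cv2.boxPoints(cv2.minAreaRect(np.stack([u,v],1).astype(np.int32))).tolist())
    for r in range(r0,r1):
        x=np.nonzero(mm[r])[0]
        if x.size and nm=="top":print(r,x.min(),x.max())
# caddy
print("caddy c rim",onz(T,389,223.8,.116))
P=lambda a,b:(360+(a-460)/4.2,190+(b-300)/4.2)
print("caddy extremes",[onz(T,*P(*q),.116) for q in((518,440),(645,440),(582,380),(570,503))])
print("caddy bottom side",onz(S,220+328/3.5,160+555/3.5,0), "rim top mid side L/R",onz(S,220+245/3.5,160+378/3.5,.116),onz(S,220+407/3.5,160+378/3.5,.116))
I=lambda a,b:ray(S,220+a/3.5,160+b/3.5)
print("inner top",tri(ray(T,*P(604,472)),I(287,312)),"outer top",tri(ray(T,*P(620,528)),I(213,340)))
print("axle",tri(ray(T,*P(605,497)),I(258,395)))
E
```

```text
backL eave [0.5878 0.0664 0.125 ]
backR eave [ 0.5847 -0.0319  0.125 ]
eaveR side [ 0.5833 -0.0266  0.125 ]
eaveFR side [ 0.4943 -0.016   0.125 ]
botFR [ 0.5018 -0.025   0.    ]
botBR [ 0.5838 -0.0266  0.    ]
seamR [ 0.5418 -0.0281  0.178 ]
seamL [0.5415 0.0631 0.178 ]
seamR side [0.5475 0.0608 0.178 ]
flapL [0.466  0.0699 0.188 ]
flapR [ 0.4632 -0.0263  0.188 ]
flapR tri (array([ 0.4732, -0.0286,  0.1775]), np.float64(0.020849845039793074))
flapL tri (array([0.4665, 0.0703, 0.1785]), np.float64(0.0012663317495594049))
top 86 394.5581395348837 237.98837209302326 [[388.0617370605469, 231.6011505126953], [397.8482360839844, 229.3427276611328], [401.1853332519531, 243.8033905029297], [391.3988342285156, 246.0618133544922]]
230 395 398
231 391 397
232 391 395
233 391 395
234 389 396
235 389 397
236 390 397
237 390 397
238 390 397
239 390 397
240 390 398
241 391 399
242 392 400
243 393 401
244 394 400
245 395 396
side 419 294.3603818615752 266.7565632458234 [[273.88922119140625, 287.9422912597656], [282.09515380859375, 236.65524291992188], [307.2901611328125, 240.68643188476562], [299.084228515625, 291.9734802246094]]
caddy c rim [ 0.5057 -0.2116  0.116 ]
caddy extremes [array([ 0.5071, -0.1607,  0.116 ]), array([ 0.5074, -0.262 ,  0.116 ]), array([ 0.5552, -0.2122,  0.116 ]), array([ 0.457 , -0.2018,  0.116 ])]
caddy bottom side [ 0.4949 -0.2533  0.    ] rim top mid side L/R [ 0.4593 -0.2049  0.116 ] [ 0.5505 -0.234   0.116 ]
inner top (array([ 0.4822, -0.2192,  0.1733]), np.float64(0.0005700621214121248)) outer top (array([ 0.4384, -0.2305,  0.1743]), np.float64(0.0020085812320570105))
axle (array([ 0.4617, -0.2283,  0.1235]), np.float64(0.0006326229180234585))
```

Emit:
{"api": "step_arm", "payload": {
  "plan": [
    [0, 0, -0.16, 3.7, -2.5, -1.5, -1],
    [0, 0, -0.32, 7.4, -5, -2.9, -1],
    [0, 0, -0.48, 11, -7.5, -2.9, -1],
    [0, 0, -0.64, 14.8, -10, -2.9, -1],
    [0, 0, -0.8, 18.4, -12.5, -2.9, -1],
    [0, 0, -0.96, 22, -15, -2.9, -1],
    [0, 0, -1.12, 25.8, -17.5, -2.9, -1],
    [0, 0, -1.28, 29.5, -20, -2.9, -1]
  ]
}}

```text
clock: 1.15
tcp_pos: [0.4006, -0.3586, 0.26]
tool_rot: [-180.0, -0.0, 88.4]
ft_force: [0.3, -0.4, -0.7]
grip_width: 0.0004
grip_force: 0.0
```

```bash
python3 - <<'E'
from h import *
c=manip.calibration("wrist");im=manip.capture("wrist");np.save("pics/w1.npy",im)
import pickle;pickle.dump(c,open("pics/w1.pkl","wb"))
print(np.round(c["T"],3).tolist(),proj(c,[.461,-.226,.156]),proj(c,[.543,.019,.178]))
cv2.imwrite("pics/w1.png",im[:,:,::-1]);print(manip.get_state()["tool_rot"])
E
```

```text
[[1.0, 0.027, 0.009, 0.401], [-0.029, 0.951, 0.307, -0.28], [-0.001, -0.308, 0.952, 0.403], [0.0, 0.0, 0.0, 1.0]] (np.float64(393.52178985328163), np.float64(29.286788780301322)) (np.float64(635.7528787981839), np.float64(-657.2873238418141))
[179.80057127  -0.25807755  89.22562179]
```

View pics/w1.png

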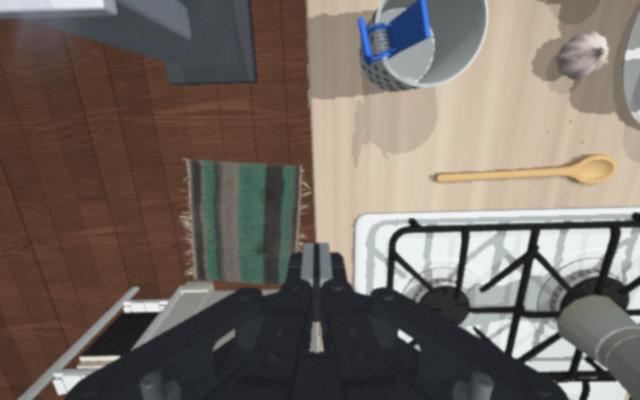

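The clip shows at (395,30) in the wrist view, close to where my estimate projects. Now I'll go to the front of the carton.

Emit:
{"api": "step_arm", "payload": {
  "plan": [
    [0, 0, 0, 5.5, 0, 0, -1],
    [0, 0, 0, 11, 0, 0, -1],
    [0, 0, 0, 16.5, -0.5, 0, -1],
    [0, 0, 0, 22, -0.5, 0, -1],
    [0, 0, 0, 27.5, -1, 0, -1],
    [0, 0, 0, 33, -1, 0, -1],
    [0, 0, 0, 38, -1, 0, -1],
    [0, 0, 0, 38, -1, 2, -1]
  ]
}}

```text
clock: 2.2
tcp_pos: [0.404, 0.0247, 0.2418]
tool_rot: [179.7, 0.0, 88.6]
ft_force: [0.4, -2.2, -1.0]
grip_width: -0.0001
grip_force: 0.0
```

```bash
python3 - <<'E'
from h import *
import pickle
c=manip.calibration("wrist");s=manip.get_state();im=manip.capture("wrist");np.save("pics/w2.npy",im);pickle.dump(c,open("pics/w2.pkl","wb"))
cv2.imwrite("pics/w2.png",im[:,:,::-1]);print(s["tcp_pos"],s["tool_rot"],proj(c,[.543,.019,.178]))
E
```

```text
[0.40398887 0.02471388 0.24184926] [1.79702776e+02 1.73238087e-02 8.85793864e+01] (np.float64(499.25292877563083), np.float64(217.94347101093913))
```

View pics/w2.png

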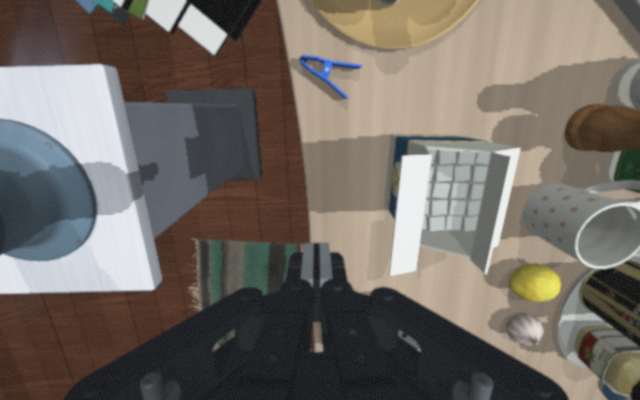

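The carton is in view. The back leaf's top edge runs (518,148)–(488,272), and the flap leaf's free edge runs (403,155)–(390,275).

```bash
python3 - <<'E'
from h import *
import pickle
np.set_printoptions(precision=4,suppress=True)
c=pickle.load(open("pics/w2.pkl","rb"));S=manip.calibration("side");T=manip.calibration("top")
a,b=onz(c,518,148,.178),onz(c,488,272,.178);print(a,b,(a+b)/2,np.linalg.norm(a-b),np.degrees(np.arctan2(-(a-b)[0],(a-b)[1])))
for z in(.17,.18,.188):
    a,b=onz(c,403,155,z),onz(c,390,275,z);print(z,a,b,np.linalg.norm(a-b))
print(tri(ray(c,403,155),ray(T,304,235.7)),tri(ray(c,390,275),ray(T,334.3,236.7)))
print(tri(ray(c,518,148),ray(T,306.4,212.1)),tri(ray(c,488,272),ray(T,334.8,212.1)))
E
```

```text
[0.5473 0.0721 0.178 ] [ 0.5418 -0.0282  0.178 ] [0.5446 0.0219 0.178 ] 0.10046571986316864 -3.1601284445938043
0.17 [0.4684 0.0679 0.17  ] [ 0.4641 -0.0339  0.17  ] 0.1018874202070941
0.18 [0.4654 0.0696 0.18  ] [ 0.4613 -0.0275  0.18  ] 0.0971416016185264
0.188 [0.463  0.0709 0.188 ] [ 0.4591 -0.0224  0.188 ] 0.09334494674767224
(array([0.4657, 0.0699, 0.18  ]), np.float64(0.0009034913818079934)) (array([ 0.4622, -0.0269,  0.1802]), np.float64(0.0019453186351726626))
(array([0.5428, 0.0678, 0.1821]), np.float64(0.010231357003455042)) (array([ 0.5417, -0.0281,  0.1781]), np.float64(5.92417457432475e-05))
```

Emit:
{"api": "step_arm", "payload": {
  "plan": [
    [0, 0, 0, -0.4, 0, 5, -1],
    [0, 0, 0, -0.4, 0, 7.5, -1],
    [0, 0, 0, -0.4, 3, 7.5, -1],
    [0, 0, 0, -0.4, 5, 7.5, -1],
    [0, 0, 0, -0.4, 6.5, 7.5, -1],
    [0, 0, 0, -0.4, 8, 7.5, -1],
    [0, 0, 0, -0.4, 9, 7.5, -1],
    [0, 0, 0, -0.4, 10, 7.5, -1]
  ]
}}

```text
clock: 3.25
tcp_pos: [0.5026, 0.0128, 0.1653]
tool_rot: [-180.0, 0.0, 88.1]
ft_force: [-0.6, 0.1, -0.2]
grip_width: 0.0001
grip_force: 0.0
```

Emit:
{"api": "step_arm", "payload": {
  "plan": [
    [0, 0, 0, 0, 0.4, 0, -1],
    [0, 0, 0, 0, 0.8, 0, -1],
    [0, 0, 0, 0, 1.2, 0, -1],
    [0, 0, 0, 0, 1.6, 0, -1],
    [0, 0, 0, 0, 1.8, 0, -1],
    [0, 0, 0, 0, 1.8, 0, -1]
  ]
}}

```text
clock: 4.0
tcp_pos: [0.5204, 0.0123, 0.1653]
tool_rot: [180.0, -0.0, 88.1]
ft_force: [0.6, 0.3, 0.1]
grip_width: -0.0001
grip_force: 0.0
```

```bash
python3 - <<'E'
from h import *
s=manip.get_state();print(s["tcp_pos"],s["ft_force"])
t=manip.capture("side");u=manip.capture("top")
a=cv2.resize(t[150:260,235:345],(500,500),interpolation=cv2.INTER_CUBIC);b=cv2.resize(u[190:250,290:326+24],None,fx=5,fy=5,interpolation=cv2.INTER_CUBIC)
o=np.zeros((500,800,3),np.uint8);o[:,:500]=a;o[:300,500:800]=b;cv2.imwrite("pics/f1.png",o[:,:,::-1])
E
```

```text
[0.52040542 0.01233134 0.16529115] [0.63124982 0.27629409 0.14460151]
```

View pics/f1.png

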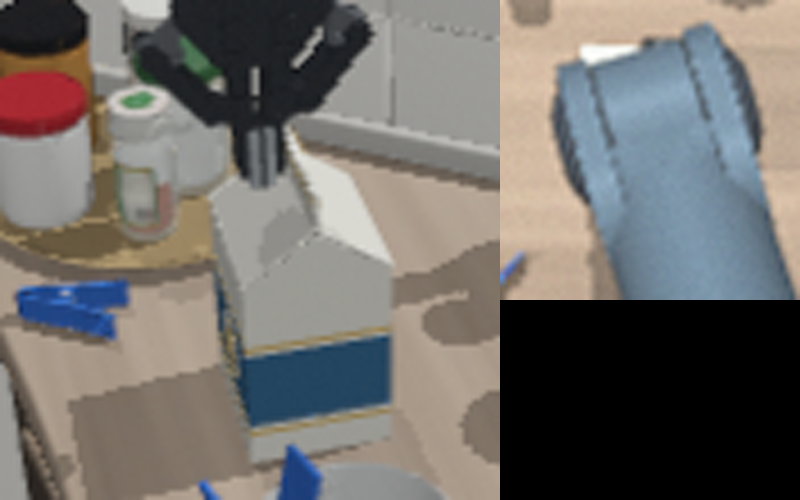

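The side view shows the flap almost closed. I'll push on gently until it touches.

Emit:
{"api": "step_arm", "payload": {
  "plan": [
    [0, 0, 0, 0.5, 0.2, 0, -1],
    [0, 0, 0, 0.5, 0.4, 0, -1],
    [0, 0, 0, 0.5, 0.5, 0, -1],
    [0, 0, 0, 0.5, 0.5, 0, -1]
  ]
}}

```text
clock: 4.6
tcp_pos: [0.5256, 0.0171, 0.1653]
tool_rot: [180.0, -0.0, 88.1]
ft_force: [-0.5, -1.3, 1.0]
grip_width: -0.0004
grip_force: 0.0
```

Emit:
{"api": "step_arm", "payload": {
  "plan": [
    [0, 0, 0, 0, 0.1, 0, -1],
    [0, 0, 0, 0, 0.15, 0, -1],
    [0, 0, 0, 0, 0.15, 0, -1]
  ]
}}

```text
clock: 4.97
tcp_pos: [0.5267, 0.0171, 0.1652]
tool_rot: [-180.0, 0.0, 88.1]
ft_force: [-1.2, -0.3, 0.7]
grip_width: 0.0001
grip_force: 0.5
```

Emit:
{"api": "step_arm", "payload": {
  "plan": [
    [0, 0, 0, 0, 0.05, 0, -1],
    [0, 0, 0, 0, 0.1, 0, -1],
    [0, 0, 0, 0, 0.1, 0, -1],
    [0, 0, 0, 0, 0.1, 0, -1]
  ]
}}

```text
clock: 5.48
tcp_pos: [0.5273, 0.017, 0.1651]
tool_rot: [-179.9, 0.0, 88.1]
ft_force: [-3.9, -0.5, 2.5]
grip_width: -0.0001
grip_force: 1.9
```

Emit:
{"api": "step_arm", "payload": {
  "plan": [
    [0, 0, 0, 0, -3, -1, -1],
    [0, 0, 0, 0, -6, -3, -1],
    [0, 0, 0, 0, -10, -8, -1],
    [0, 0, 0, 0, -12, -11, -1],
    [0, 0, 0, 0, -12, -11, -1]
  ]
}}

```text
clock: 6.1
tcp_pos: [0.4105, 0.021, 0.2785]
tool_rot: [179.4, 0.2, 88.1]
ft_force: [0.5, 0.3, -1.0]
grip_width: 0.0003
grip_force: 0.0
```

```bash
python3 - <<'E'
from h import *
import pickle
c=manip.calibration("wrist");s=manip.get_state();im=manip.capture("wrist");np.save("pics/w3.npy",im);pickle.dump(c,open("pics/w3.pkl","wb"))
t=manip.capture("side");print(s["tcp_pos"],s["tool_rot"])
a=cv2.resize(t[155:265,255:335],(364,500),interpolation=cv2.INTER_CUBIC);b=cv2.resize(im[100:300,370:545],None,fx=2.48,fy=2.48,interpolation=cv2.INTER_CUBIC)
o=np.zeros((500,800,3),np.uint8);o[:,:364]=a;o[:b.shape[0],365:365+b.shape[1]]=b;cv2.imwrite("pics/f2.png",o[:,:,::-1])
E
```

```text
[0.41046166 0.02101175 0.27849148] [179.41428252   0.18825768  88.10527586]
```

View pics/f2.png

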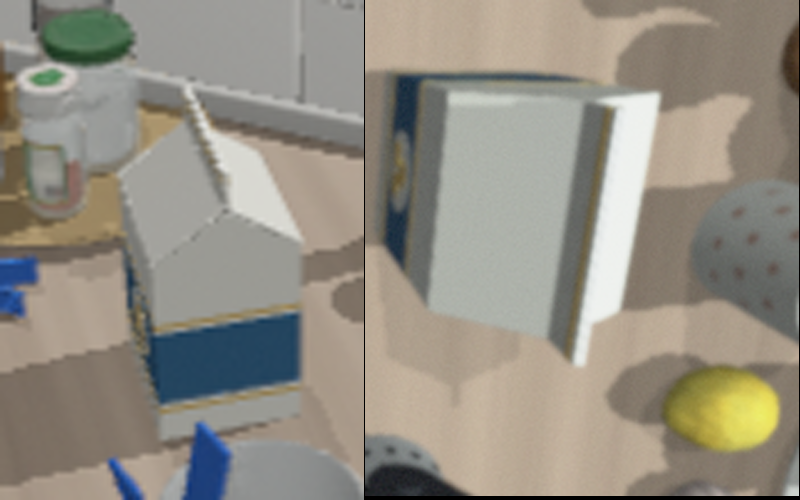

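The flap is shut: both leaves stand together, with the seam's top edge running about (612,105)–(578,362) in the crop. Next I'll refine the seam position, then move beside the clip and look at it closely.

Emit:
{"api": "step_arm", "payload": {
  "plan": [
    [0, 0, 0, -5.5, 0, 0, -1],
    [0, 0, 0, -11, 0, 0, -1],
    [0, 0, 0, -16.5, 0, 0, -1],
    [0, 0, 0, -22, 0, 0, -1],
    [0, 0, 0, -26, 0, 0, -1],
    [0, 0, 0, -26, 0, 0, -1],
    [0, 0, 0, -26, 0, 0, -1]
  ]
}}

```text
clock: 7.08
tcp_pos: [0.3997, -0.238, 0.2735]
tool_rot: [-179.9, -0.2, 88.2]
ft_force: [-0.5, 0.8, -0.2]
grip_width: 0.0001
grip_force: 0.0
```

```bash
python3 - <<'E'
from h import *
import pickle
np.set_printoptions(precision=4,suppress=True)
c=pickle.load(open("pics/w3.pkl","rb"))
a,b=onz(c,469.6,142.3,.178),onz(c,455.9,246,.178);print(a,b,(a+b)/2,np.linalg.norm(a-b),np.degrees(np.arctan2(-(a-b)[0],(a-b)[1])))
c=manip.calibration("wrist");s=manip.get_state();im=manip.capture("wrist");np.save("pics/w4.npy",im);pickle.dump(c,open("pics/w4.pkl","wb"))
u,v=map(int,proj(c,[.461,-.226,.156]));print(s["tcp_pos"],s["tool_rot"],u,v)
u0,v0=u-65,v-50;a=cv2.resize(im[v0:v0+100,u0:u0+133],None,fx=6,fy=6,interpolation=cv2.INTER_CUBIC)
print(u0,v0);cv2.imwrite("pics/c1.png",a[:,:,::-1])
E
```

```text
[0.5392 0.0671 0.178 ] [ 0.5389 -0.0285  0.178 ] [0.5391 0.0193 0.178 ] 0.09561317143191389 -0.1764882797174384
[ 0.3997 -0.238   0.2735] [-179.895    -0.1533   88.1524] 383 181
318 131
```

View pics/c1.png

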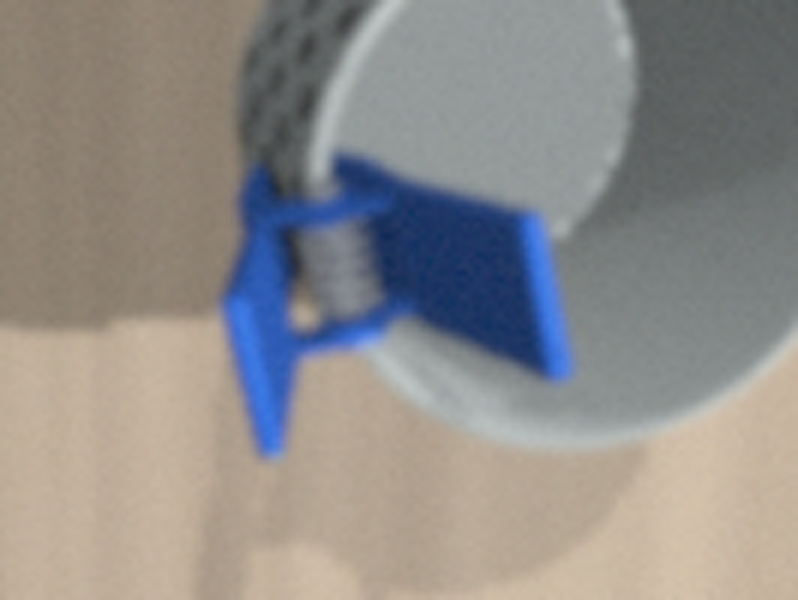

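Both handles show clearly: the outer top edge runs (238,300)–(270,452) and the inner (535,214)–(560,375) in the crop.

```bash
python3 - <<'E'
from h import *
import pickle
np.set_printoptions(precision=4,suppress=True)
c=pickle.load(open("pics/w4.pkl","rb"));q=lambda a,b:onz(c,318+a/6,131+b/6,.174)
o1,o2,i1,i2=q(240,300),q(271,452),q(535,214),q(560,375)
m=(o1+o2+i1+i2)/4;print(o1,o2,i1,i2,m)
for a,b in((o1,o2),(i1,i2)):
    d=a-b;print(np.linalg.norm(d),np.degrees(np.arctan2(-d[0],d[1])))
d=(i1+i2-o1-o2)/2;print("span",np.linalg.norm(d),np.degrees(np.arctan2(d[1],d[0])))
T=manip.calibration("top");P=lambda a,b:ray(T,360+(a-460)/4.2,190+(b-300)/4.2)
print(tri(ray(c,318+547/6,131+294/6),P(604,472)),tri(ray(c,318+255/6,131+376/6),P(620,528)))
ax=lambda z:onz(c,318+345/6,131+265/6,z)
print("axle",ax(.122))
E
```

```text
[ 0.4346 -0.2207  0.174 ] [ 0.4394 -0.2439  0.174 ] [ 0.476  -0.2096  0.174 ] [ 0.4811 -0.2334  0.174 ] [ 0.4578 -0.2269  0.174 ]
0.023650396567252787 11.7374205866804
0.02435077241354493 12.093502855543253
span 0.04292113002219425 14.554052281069433
(array([ 0.4815, -0.222 ,  0.1651]), np.float64(0.002997596616993666)) (array([ 0.4385, -0.233 ,  0.1673]), np.float64(0.0024411094799225925))
axle [ 0.4598 -0.2281  0.122 ]
```

Emit:
{"api": "step_arm", "payload": {
  "plan": [
    [0, 0, -0.13, 0.6, 3, 0, 1],
    [0, 0, -0.25, 1.2, 5.9, 0, 1],
    [0, 0, -0.25, 1.2, 5.9, 3, 1],
    [0, 0, -0.25, 1.2, 5.9, 6, 1],
    [0, 0, -0.25, 1.2, 5.9, 7, 1],
    [0, 0, -0.25, 1.2, 5.9, 7, 1],
    [0, 0, -0.25, 1.2, 5.9, 7, 1]
  ]
}}

```text
clock: 8.0
tcp_pos: [0.4599, -0.2289, 0.2066]
tool_rot: [179.9, 0.1, 102.5]
ft_force: [0.8, -0.8, 0.1]
grip_width: 0.0855
grip_force: 0.0
```

```bash
python3 - <<'E'
from h import *
np.set_printoptions(precision=4,suppress=True)
c=manip.calibration("wrist");s=manip.get_state();im=manip.capture("wrist");print(s["tcp_pos"],s["tool_rot"],s["grip_width"])
m=im.astype(int);m=(m[...,2]>m[...,0]+50)&(m[...,2]>90);v,u=np.nonzero(m);print(u.min(),u.max(),v.min(),v.max())
print("pred TCP, clip",proj(c,s["tcp_pos"]),proj(c,[.459,-.2275,.174]))
a=cv2.resize(im[150:300,200:420],None,fx=3.6,fy=3.6,interpolation=cv2.INTER_CUBIC);cv2.imwrite("pics/c2.png",a[:,:,::-1])
E
```

```text
[ 0.4599 -0.2289  0.2066] [179.8874   0.0929 102.4646] 0.08552958584307477
280 639 180 339
pred TCP, clip (np.float64(318.69812843148276), np.float64(257.4420515471504)) (np.float64(317.30543906424293), np.float64(230.84186591238915))
```

View pics/c2.png

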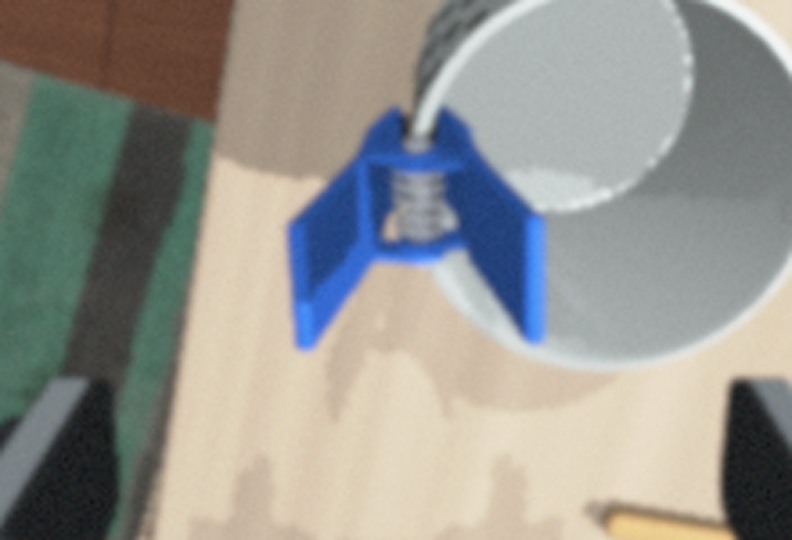

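The clip is centred between the fingers: its middle is at crop x≈417 and the fingers' middle is at ≈420. I'll go down and squeeze.

Emit:
{"api": "step_arm", "payload": {
  "newtons": 35,
  "plan": [
    [0, 0, 0, 0.1, 0, 3.5, 1],
    [0, 0, 0, 0.1, 0, 6, 1],
    [0, 0, 0, 0.1, 0, 6.9, 1],
    [0, 0, 0, 0.1, 0, 6.9, 0.2],
    [0, 0, 0, 0.1, 0, 6.9, -0.1],
    [0, 0, 0, 0.1, 0, 6.9, -1],
    [0, 0, 0, 0.1, 0, 6.9, -1],
    [0, 0, 0, 0.1, 0, 6.9, -1]
  ]
}}

```text
clock: 9.05
tcp_pos: [0.4618, -0.2287, 0.1397]
tool_rot: [179.7, 0.2, 102.4]
ft_force: [-0.8, 1.3, 8.2]
grip_width: 0.0249
grip_force: 37.6
```

Emit:
{"api": "step_arm", "payload": {
  "plan": [
    [0, 0, 0, 0, 0, 0, -1],
    [0, 0, 0, 0, 0, 0, -1],
    [0, 0, 0, 0, 0, 0, -1]
  ]
}}

```text
clock: 9.43
tcp_pos: [0.4618, -0.2287, 0.1396]
tool_rot: [179.7, 0.2, 102.4]
ft_force: [-0.5, 1.3, 7.6]
grip_width: 0.0249
grip_force: 37.6
```

Emit:
{"api": "step_arm", "payload": {
  "plan": [
    [0, 0, 0, 0, 0, -0.5, -1],
    [0, 0, 0, 0, 0, -1.5, -1],
    [0, 0, 0, 0, 0, -3, -1],
    [0, 0, 0, 0, 0, -5, -1],
    [0, 0, 0, 0, 0, -8, -1],
    [0, 0, 0, 0, 0, -11, -1],
    [0, 0, 0, 0, 0, -13, -1],
    [0, 0, 0, 0, 0, -13, -1]
  ]
}}

```text
clock: 10.42
tcp_pos: [0.46, -0.2283, 0.2689]
tool_rot: [179.8, 0.2, 102.4]
ft_force: [0.0, 0.5, -0.8]
grip_width: 0.0248
grip_force: 36.5
```

```bash
python3 - <<'E'
from h import *
np.set_printoptions(precision=4,suppress=True)
s=manip.get_state();print(s["tcp_pos"],s["tool_rot"],s["grip_width"],s["ft_force"])
w=manip.capture("wrist");t=manip.capture("side")
a=cv2.resize(t[170:330,230:350],(400,533),interpolation=cv2.INTER_CUBIC);b=cv2.resize(w[150:330,250:385],(400,533),interpolation=cv2.INTER_CUBIC)
cv2.imwrite("pics/l1.png",np.hstack([a,b])[:,:,::-1])
E
```

```text
[ 0.46   -0.2283  0.2689] [179.7845   0.2    102.4308] 0.024826055521748366 [ 0.009   0.4919 -0.8186]
```

View pics/l1.png

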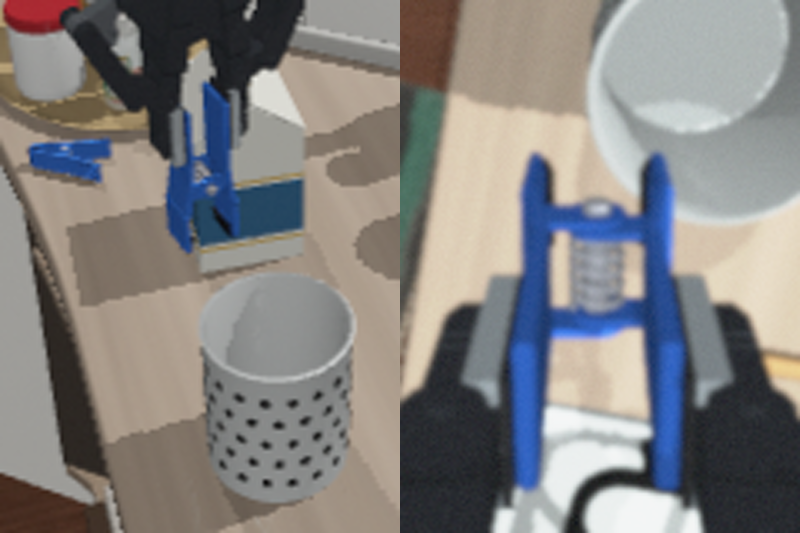

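The clip is off the caddy and held fully open with its handles parallel, and the caddy is standing in place. I'll carry it above the seam.

Emit:
{"api": "step_arm", "payload": {
  "plan": [
    [0, 0, 0.04, 3.5, 2, -1, -1],
    [0, 0, 0.08, 7.5, 4, -1, -1],
    [0, 0, 0.12, 11.5, 6.5, -1, -1],
    [0, 0, 0.16, 15.5, 9, -1, -1],
    [0, 0, 0.2, 19.5, 11.2, -1, -1],
    [0, 0, 0.243, 22.4, 13.2, -1, -1],
    [0, 0, 0.243, 22.4, 13.2, -0.5, -1],
    [0, 0, 0.243, 22.4, 13.2, 0, -1]
  ]
}}

```text
clock: 11.52
tcp_pos: [0.5383, 0.0184, 0.2646]
tool_rot: [-179.8, 0.0, 88.5]
ft_force: [-0.0, -1.1, -1.5]
grip_width: 0.0249
grip_force: 36.5
```

Emit:
{"api": "step_arm", "payload": {
  "plan": [
    [0, 0, 0, 0, 0, 0, -1],
    [0, 0, 0, 0, 0, 0, -1],
    [0, 0, 0, 0, 0, 0, -1]
  ]
}}

```text
clock: 11.9
tcp_pos: [0.5394, 0.0186, 0.2665]
tool_rot: [180.0, 0.0, 88.4]
ft_force: [0.7, -0.4, -0.3]
grip_width: 0.025
grip_force: 36.5
```

```bash
python3 - <<'E'
from h import *
np.set_printoptions(precision=4,suppress=True)
s=manip.get_state();print(s["tcp_pos"],s["tool_rot"],s["grip_width"])
c=manip.calibration("wrist");w=manip.capture("wrist");np.save("pics/w5.npy",w)
import pickle;pickle.dump(c,open("pics/w5.pkl","wb"))
t=manip.capture("side")
a=cv2.resize(t[140:260,250:340],(400,533),interpolation=cv2.INTER_CUBIC);b=cv2.resize(w[110:310,240:390],(400,533),interpolation=cv2.INTER_CUBIC)
cv2.imwrite("pics/p1.png",np.hstack([a,b])[:,:,::-1])
print(proj(c,[.541,.0193+.048,.178]),proj(c,[.541,.0193-.048,.178]))
E
```

```text
[0.5394 0.0186 0.2665] [179.9741   0.0147  88.4361] 0.025026721977803583
(np.float64(318.2540910653193), np.float64(146.8047830869387)) (np.float64(321.0338977272155), np.float64(255.30106393115545))
```

View pics/p1.png

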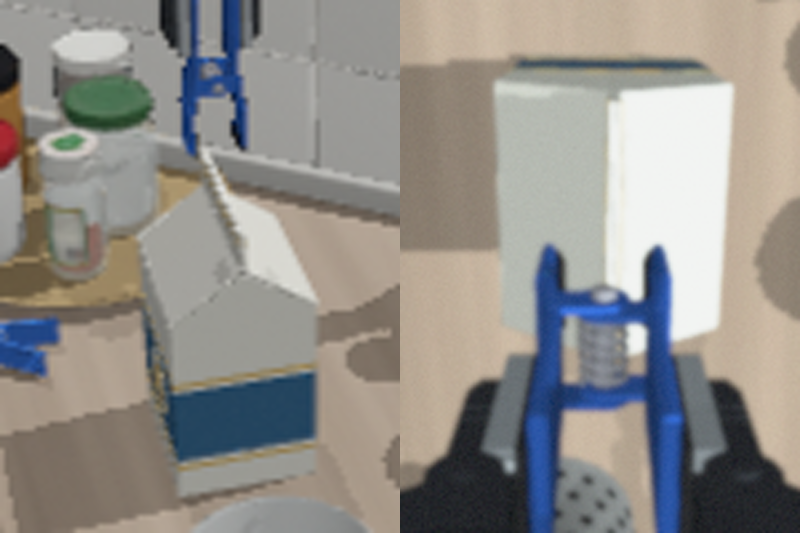

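The open jaws sit straddling the seam line, which is at u≈320 in the wrist view. I'll shift 2.5 mm towards the back and lower.

Emit:
{"api": "step_arm", "payload": {
  "plan": [
    [0, 0, 0, 0, 0.25, 0, -1],
    [0, 0, 0, 0, 0.25, 0.8, -1],
    [0, 0, 0, 0, 0.25, 1.8, -1],
    [0, 0, 0, 0, 0.25, 2.8, -1],
    [0, 0, 0, 0, 0.25, 3.6, -1],
    [0, 0, 0, 0, 0.25, 4.2, -1],
    [0, 0, 0, 0, 0.25, 4.4, -1],
    [0, 0, 0, 0, 0.25, 4.4, -1]
  ]
}}

```text
clock: 13.0
tcp_pos: [0.5419, 0.0194, 0.2223]
tool_rot: [180.0, -0.0, 88.5]
ft_force: [0.1, 0.9, -0.9]
grip_width: 0.0251
grip_force: 36.5
```

Emit:
{"api": "step_arm", "payload": {
  "plan": [
    [0, 0, 0, 0, 0, 0, -1],
    [0, 0, 0, 0, 0, 0, -1],
    [0, 0, 0, 0, 0, 0, -1],
    [0, 0, 0, 0, 0, 0, -1]
  ]
}}

```text
clock: 13.5
tcp_pos: [0.5418, 0.0193, 0.2224]
tool_rot: [180.0, 0.0, 88.5]
ft_force: [0.8, 0.4, -0.4]
grip_width: 0.0252
grip_force: 36.5
```

```bash
python3 - <<'E'
from h import *
np.set_printoptions(precision=4,suppress=True)
s=manip.get_state();print(s["tcp_pos"],s["tool_rot"],s["grip_width"],s["ft_force"],s["torque"])
w=manip.capture("wrist");t=manip.capture("side")
a=cv2.resize(t[150:220,270:322],(400,538),interpolation=cv2.INTER_CUBIC);b=cv2.resize(w[110:310,240:390],(400,538),interpolation=cv2.INTER_CUBIC)
cv2.imwrite("pics/p2.png",np.hstack([a,b])[:,:,::-1])
E
```

```text
[0.5418 0.0193 0.2224] [179.9913   0.0022  88.5107] 0.025216400265902644 [ 0.775   0.4273 -0.3585] [ 0.0419 -0.0161  0.0257]
```

View pics/p2.png

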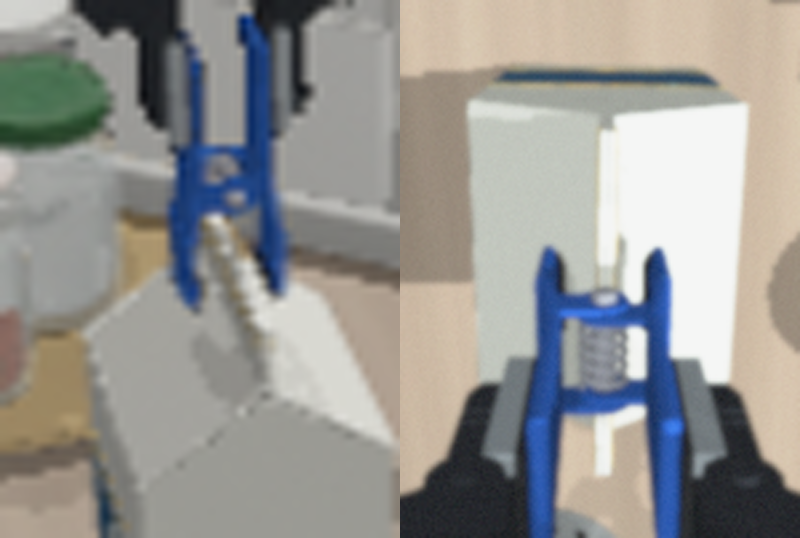

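The jaws stand one on each side, with the seam at x≈606 between jaws centred at 604, and no contact force. As a last check, the front jaw tip should project to about (295,190) in the side view.

```bash
python3 - <<'E'
from h import *
S=manip.calibration("side")
for z in(.150,.1624,.170): print(z,proj(S,[.529,.0195,z]),proj(S,[.529,.006,z]))
E
```

```text
0.15 (np.float64(294.61385672342993), np.float64(192.79370122434074)) (np.float64(295.97948182759035), np.float64(195.57121746244417))
0.1624 (np.float64(294.4397237685492), np.float64(188.6403019569931)) (np.float64(295.8135465780289), np.float64(191.39156665243252))
0.17 (np.float64(294.3317243608066), np.float64(186.06431247068866)) (np.float64(295.7106177225325), np.float64(188.79894889709612))
```

The observed tip is consistent with z≈0.162–0.165, which is about 14 mm below the seam top. Handing in.

```bash
python3 -c "
from plant import manip
print(manip.hand_in())"
```

```text
the job is handed in; nothing more can be done
None
```

I shut the flap and handed in with the clip still gripped wide open over the middle of the seam, its jaw tips about 14 mm below the seam top, one on each side, and no contact force measured; no verdict came back.

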